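Fit the drip tray under the tip-up heater

ROBOT

A 6-joint arm with a two-finger parallel gripper is mounted at the origin on the work surface. World frame = base frame: x ahead of the robot, y to its left, z up, the work surface at z = 0. Lengths are in m, angles in degrees, forces in N, time in s.
With the tool pointing down it reaches from about 0.4 to 0.825 m from the base axis. Payload 7 kg.
Tool frame: the origin (TCP) lies on the centre line of the jaws, within the pads' length; the fingertips stand 19 mm ahead of it and the grasp point (between the pads) is the TCP; z points along the fingers, y is the line along which they close (so a half turn about z gives the same grasp; the last joint's range is limited). The gripper opens to 88 mm and grips with 3 to 60 N. Pads are 19 mm wide; open, the fingers measure 130 mm over their backs; the gripper's body (78 mm by 193 mm) begins 47 mm behind the grasp point.
Start: joints at [90.533, 20.546, 0.682, 0, -70.136, -16.507], TCP at [0.186, 0.649, 0.207] pointing down, gripper open.
Joint ranges: [-176.03, 176.03], [-82.01, 121.73], [-58.28, 71.71], [-173.87, 95.51], [-174.79, -0.11], [-173.66, 173.66]. Speed limits (degrees/s): [136.94, 136.94, 172.46, 180, 180, 180].

INTERFACE

Orientations are given as [roll, pitch, yaw] about the fixed x, y, z axes, in that order (R = Rz(yaw) Ry(pitch) Rx(roll)).
In Python, from plant import * gives the robot as it stands. The module is installed in compiled form; this text tells all that it offers.
- The arm moves only by the tool play_rows, never from a script. Its argument "deltas" is a list of rows, each a list of 6 numbers: the shift along the world's x, y, z scaled (see below), then the turn, a rotation vector about the world's x, y, z scaled (see below). A call has 1 to 10 rows; each row shifts and turns the commanded pose from where the row before left it; what a row does not reach is not made up. The controller multiplies each number of a shift by 800 mm and each number of a turn by 180 degrees. A row lasts 1/10 s, in which the tool goes at most 50 mm and 8.59 degrees, less where a joint would pass 70% of its speed; a pose out of reach is approached as far as the arm can. A call with a number of a shift or a turn outside -1 to 1 is refused whole. A call with a gripper value outside its range is refused whole. "gripper" is the gripper command: -1 is shut, 1 is fully open, values between are in proportion, set as the call begins (left out, the last holds). The fingers move at their own pace and stop on an object; the grip force is fixed at half the most. Time passes only in rows, so rows that do not move let the fingers close. It gives the time, the measured TCP pose, the force, the opening and the grip force at its end, in the units of the state.
- get_obs(): the state, without advancing time (a new reading comes with each control period).
- snapshot(name): name is "scene" or "top" or "wrist"; returns (picture, depth): 480x640x3 uint8, blue, green, red; 480x640 float32, m along the optical axis (not along the pixel's ray), 0 where there is no reading.
- camera_model(name): a dict with "fx", "fy", "cx", "cy" (pixels), "world_to_cam" (4x4, takes a point from world to camera coordinates). Camera axes: x right, y down, z forward; pixel columns grow to the right and rows downward; lengths in m; the calibration is good to about 2 mm. A picture is of the moment at which its call begins: read the wrist's pose just before it. camera_model takes no time and is no camera call; for the wrist camera it gives the pose at the moment of the call.
- close_job(): hands the job in; it is judged then, once.
The state is a dict: "clock": time; "joint_pos": joint angles; "qvel": joint speeds; "tau": joint torques, N m; "tool_pos": TCP position; "orientation": TCP orientation; "force": force on the tool from outside, world axes, zero at the start; "moment": the same for the moment, N m; "opening": finger opening in m; "gripper_force": force on a finger pad.
Only numpy, scipy, OpenCV 4.12 (cv2) and the standard library are available. Lean on these libraries where they do the work, as an engineer would, in place of code of your own. Each camera call takes 0.05 s, during which the arm holds its last target. There are 200 camera calls.

TASK

The steel drip tray has to go back under the block heater. First take the jar off the heater and stand it upright in the small square holder; then tip the heater back by its top handle until its front is well clear of the bench and let it stay there; then fetch the drip tray from under the low shelf, set it down on the bench in front of the heater and let go of it, and afterwards use its upright tab to slide it in until it meets the rear stop. Finally lower the heater gently, right down over the tray; drop nothing and leave the other things where they are.

Things in the scene. Friction and masses are not known exactly. Their poses are not given: they have to be found in the camera images.
- foot: Fixed rear foot carrying the hinge of the block heater, a white box with a dark front panel. Origin: on the bench, middle of the hinge line, which is the heater's rear lower edge. +x points to the rear (heater's front faces -x, the tray goes in along +x), y along the hinge, z up. When down the heater spans x -150 to 0, y +-70, top at 100 mm.
- stop (a point): The tray's rear stop: middle of the front face of the foot's dark steel bar (110 mm wide, 24 mm high), under the heater, 20 mm in front of the hinge line (foot x = -20 mm). The tray is home when its leading end touches it.
- skirt (a point): Middle of the lower front edge of the heater, moving with it. The heater is hollow beneath: 27 mm high inside, 124 mm between side walls that reach the bench, closed in front by an 8 mm thick skirt (foot x -150 to -142) ending 10 mm above the bench when down. The tray's rims cannot pass it then; over a tray that is not fully in, the skirt lands on the rims.
- heater (a joint): Tip angle of the heater about its hinge (y axis of the foot): 0 when down, growing as the front rises, at most 0.6 rad. A stiff friction hinge: it stays where it is left. Raising it takes about 8 to 13 N at the handle, lowering about 1 to 6 N.
- heater_handle (a point): Middle of the heater's steel handle: a level round bar 12 mm thick, 100 mm long, on two posts, parallel to the hinge, 34 mm above the heater's top, free below. When down it is at x -120, z 134 mm in the foot's frame; it swings with the heater about the hinge line. Its axes turn with the heater, parallel to the foot's when down.
- jar: White plastic jar with a lid, 56 mm in diameter, 85 mm high, about 0.2 kg, standing on the heater's top behind the handle. Origin: centre of its underside; z up.
- stand: Small square grey open holder fixed on the bench, 96 mm outside, 18 mm high, walls 4 mm, inner floor 4 mm above the bench. Origin: centre of its underside.
- tray: Steel drip tray, about 0.3 kg: plate 185 mm long (x -125 to 60), 64 mm wide (y), 5 mm thick; 20 mm high rims on both sides (x -50 to 60) and across the leading end. Origin: underside, mid-width; +x to the leading end, z up. Balance point at x about -28 mm. It starts with its tab end under the low shelf, only the rimmed part free from above. Home: origin at x -80 mm of the foot, y near 0.
- tray_lead (a point): Middle of the tray's leading end (the end that goes under the heater), at its underside, 60 mm ahead of the tray's origin.
- tray_tab (a point): Middle of the top edge of the tray's tab: an upright steel block at its trailing end, 12 mm thick along the tray, 44 mm wide, its top 46 mm above the tray's underside, 119 mm behind the tray's origin. When the tray is home the tab stays 43 mm in front of the lowered heater.
- shelf: Low fixed shelf with boxes on it. Origin: on the bench below the middle of its front edge; +x points out of it. The board spans x -140 to 0, y +-110 mm, z 66 to 78 mm, on side panels 10 mm thick; the boxes on it reach 133 mm high and lie behind x = -35 mm.
- pot_a: Bystander: white specimen pot with a lid, 62 mm in diameter, 70 mm high. Origin: centre of its underside.
- pot_b: Bystander: another such pot, nearer to the robot.
- flask: Bystander: brown bottle, 68 mm in diameter, 160 mm high. Origin: centre of its underside.
- carton: Bystander: small carton 80 x 60 x 50 mm. Origin: centre of its underside.
Mind the look-alikes: they are no part of the job. Several things look just like the stand: the one meant starts nearest to the robot's base.

How it is judged:
By the outcome, as a careful person would: the job done as asked, in the order asked, and still so for the second after the job is handed in, with the robot touching nothing.
It also fails if it takes over 72 s, if anything falls off the work surface, if the arm or the gripper's body presses on something with over 40 N, if the wrist force passes 120 N, or if a joint passes its speed limit or range.

## Working session

There is one attempt and no reset: what is moved stays moved. The work goes in short steps, Python scripts to look and compute and a tool call to move; the robot and the scene stay as the last step left them, time stands still between calls to the robot, and variables do not carry over. Pictures are saved under pics/ and viewed, at most 14 in all, crops included, and the job is handed in when it is done.

Besides the shell and the picture viewer there is one more tool, called after ">>>" by a JSON object that holds its "method" and its "body". play_rows: Moves the arm, as the interface text tells. Its arguments: {"type":"object","properties":{"deltas":{"type":"array","items":{"type":"array","items":{"type":"number","minimum":-1,"maximum":1}}},"gripper":{"type":"number"}},"required":["deltas"]}

```bash
mkdir -p pics; cat > h.py <<'E'
from plant import *
import numpy as np, cv2
def grab(n):
    m=camera_model(n); p,d=snapshot(n); np.savez('%s.npz'%n,p=p,d=d,T=m['world_to_cam'],k=[m['fx'],m['fy'],m['cx'],m['cy']]); return p,d
def load(n):
    z=np.load('%s.npz'%n); return z['p'],z['d'],z['T'],z['k']
def cloud(n):
    p,d,T,k=load(n); v,u=np.mgrid[:480,:640]
    c=np.stack([(u-k[2])/k[0]*d,(v-k[3])/k[1]*d,d],-1); R=T[:3,:3]
    w=(c-T[:3,3])@R; w[d==0]=np.nan; return w
E
python3 - <<'E'
from h import *
a,_=grab('scene'); b,_=grab('top'); cv2.imwrite('pics/s0.png',a); cv2.imwrite('pics/t0.png',b)
o=get_obs(); print({k:np.round(v,3) for k,v in o.items()})
for n in('scene','top','wrist'):
    m=camera_model(n); T=np.array(m['world_to_cam']); print(n,m['fx'],-T[:3,:3].T@T[:3,3],T[2,:3])
E
```

```text
{'clock': np.float64(0.1), 'joint_pos': array([ 9.0531e+01,  2.0587e+01,  6.3900e-01, -1.7000e-02, -7.0135e+01,
       -1.6504e+01]), 'qvel': array([-0.027, -0.067,  0.082,  0.129, -0.027,  0.155]), 'tau': array([-1.0000e-03, -5.8416e+01,  2.9375e+01,  7.0150e+00,  1.0000e-02,
       -0.0000e+00]), 'tool_pos': array([0.186, 0.648, 0.207]), 'orientation': array([ 1.79916e+02, -9.00000e-03, -1.59790e+01]), 'force': array([0.115, 0.138, 0.569]), 'moment': array([-0.043, -0.06 , -0.007]), 'gripper_force': np.float64(0.0), 'opening': np.float64(0.088)}
scene 560.8344605327725 [1.18813677 0.73718565 0.68008942] [-0.56940669 -0.64783028 -0.50605529]
top 478.09742083602134 [0.42515472 0.00693509 1.09435506] [ 1.26542954e-01 -2.08542077e-04 -9.91961107e-01]
wrist 387.87900656758944 [0.25041843 0.6296191  0.38380302] [-0.23968218  0.06759985 -0.96849508]
```

View pics/s0.png

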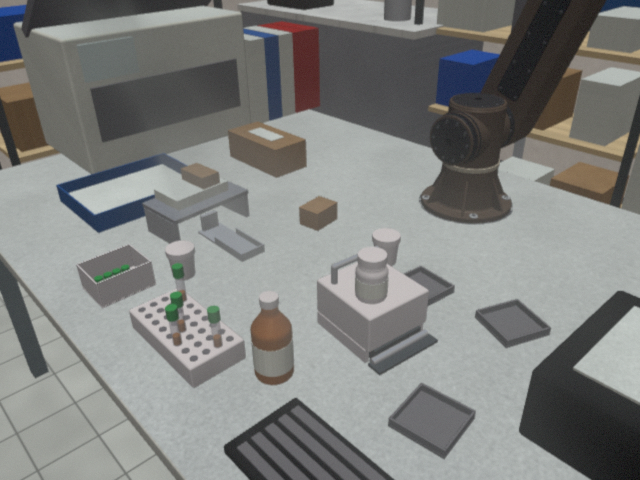

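View pics/t0.png

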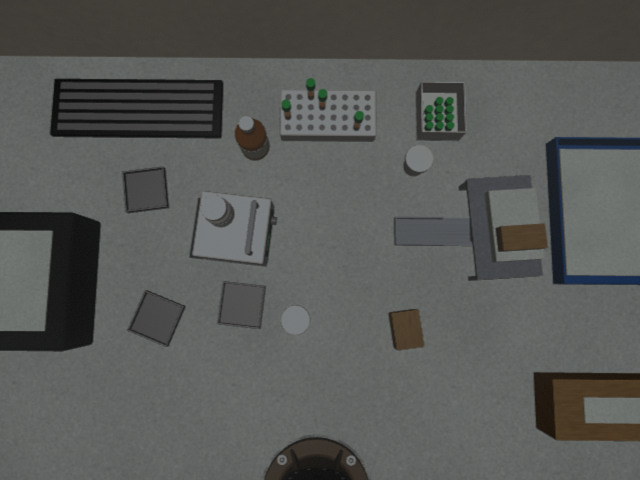

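```bash
python3 - <<'E'
from h import *
def rect(w,m,name):
    q=w[m]; q=q[~np.isnan(q).any(1)]
    r=cv2.minAreaRect((q[:,:2]*1000).astype(np.float32)); print(name,len(q),np.round(r[0],1),np.round(r[1],1),round(r[2],2),'z',np.round(np.median(q[:,2]),4))
w=cloud('top'); s=cloud('scene')
for nm,(u,v) in dict(standA=(242,305),standB=(157,318),standC=(146,190),potb=(295,320),pota=(419,158),flask=(246,124),carton=(407,328),jar=(215,205),handle=(252,228),tray=(430,232),foot=(275,221),shelf=(477,230),black=(85,280),blackt=(20,280)).items(): print(nm,np.round(w[v,u],4))
V,U=np.mgrid[:480,:640]
def box(a,b,c,d): return (U>a)&(U<b)&(V>c)&(V<d)
z=w[...,2]
rect(w,box(180,285,180,275)&(abs(z-.1)<.006),'heater top')
rect(w,box(180,285,180,275)&(abs(z-.138)<.008)&box(240,270,190,265),'handle')
rect(w,box(190,240,185,240)&(z>.165),'jar')
rect(w,box(210,275,275,335)&(z>.009),'stand rim')
rect(w,box(385,474,205,255)&(z>.013),'tray rims')
rect(w,box(385,474,205,255)&(z>.003),'tray all')
rect(w,box(460,560,165,290)&(abs(z-.078)<.006),'shelf')
for a in ('scene',):
    print(np.round(s[245,215],4))
np.set_printoptions(suppress=True)
print(np.round(z[232,385:480:4],3))
p,d,T,k=load('top')
c=cv2.resize(p[160:350,170:560],None,fx=2,fy=2,interpolation=cv2.INTER_CUBIC); 
p2=load('scene')[0]; c2=cv2.resize(p2[170:350,140:500],None,fx=2.1,fy=2.1,interpolation=cv2.INTER_CUBIC)
cv2.imwrite('pics/t1.png',c); cv2.imwrite('pics/s1.png',c2)
E
```

```text
standA [0.3999 0.1679 0.0034]
standB [0.3692 0.3587 0.0018]
standC [0.6627 0.3988 0.0026]
potb [0.371  0.0454 0.0678]
pota [ 0.7249 -0.2228  0.0718]
flask [0.7669 0.1468 0.1596]
carton [ 0.355  -0.1954  0.0466]
jar [0.5949 0.1988 0.1836]
handle [0.5571 0.1323 0.1366]
tray [ 0.5699 -0.2602  0.0033]
foot [0.5813 0.0911 0.0753]
shelf [ 0.5654 -0.3432  0.077 ]
black [0.4513 0.4967 0.0647]
blackt [0.4485 0.5964 0.1293]
heater top 3505 [565.  179.3] [150.4 140.3] 83.83 z 0.0996
handle 319 [559.9 134.8] [ 12.5 111.5] 83.79 z 0.1383
jar 546 [590.1 201. ] [48.4 48.8] 63.73 z 0.1843
stand rim 348 [401.1 167.6] [96.3 96.1] 84.05 z 0.0169
tray rims 333 [ 568.4 -264. ] [ 95.5 173. ] 1.58 z 0.022
tray all 2250 [ 574.8 -257.7] [111.8 199.5] 0.52 z 0.006
shelf 3260 [ 574.4 -401.9] [220.8 142.4] 4.32 z 0.0784
[ 0.6046 -0.2822 -0.0015]
[-0.002 -0.001 -0.002  0.004  0.006  0.005  0.007  0.007  0.005  0.002
  0.004  0.003  0.005  0.007  0.009  0.005  0.003  0.006 -0.001  0.007
  0.003  0.005  0.079  0.075]
```

View pics/t1.png

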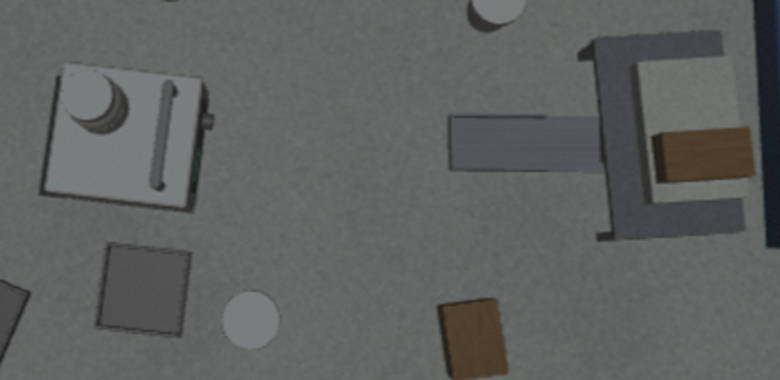

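View pics/s1.png

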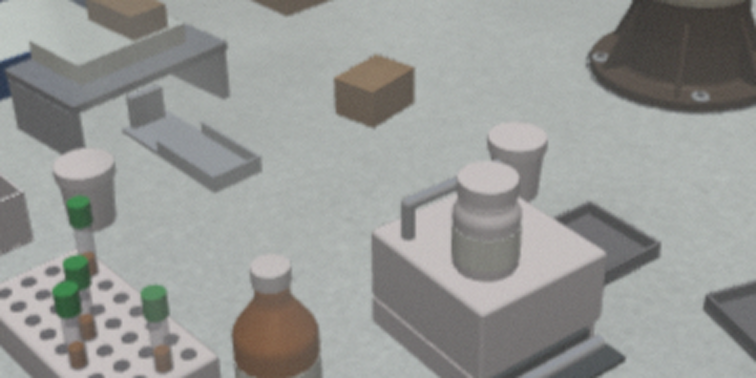

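I see three look-alike holders in the top view, at (242,305), (157,318) and (146,190). The base is at about (318,475), so the nearest one, (242,305), is the stand; the t1 crop shows it at (143,288) as a plain open square. The tray lies at (430,232) with its tab under the shelf at (505,225). The jar is at (215,205) and the handle at (252,228). In the t1 crop, the tray's leading corners are at (450,115) and (450,171).

```bash
cat >> h.py <<'E'
def ray(n,u,v,z):
    p,d,T,k=load(n); R=T[:3,:3]; c=-R.T@T[:3,3]; r=R.T@np.array([(u-k[2])/k[0],(v-k[3])/k[1],1]); return c+r*(z-c[2])/r[2]
E
python3 - <<'E'
from h import *
f=lambda x,y:(170+x/2-.25,160+y/2-.25)
for x,y,z in ((450,115,.02),(450,171,.02),(545,116,.02),(600,172,.005),(600,117,.005)): print(x,y,np.round(ray('top',*f(x,y),z),4))
g=lambda x,y:(140+x/2.1-.25,170+y/2.1-.25)
for x,y,z in ((260,158,.02),(216,189,.005),(216,175,.02),(130,93,.046),(162,88,.046)): print('scene',x,y,np.round(ray('scene',*g(x,y),z),4))
E
```

```text
450 115 [ 0.6008 -0.1766  0.02  ]
450 171 [ 0.5368 -0.1758  0.02  ]
545 116 [ 0.6006 -0.2847  0.02  ]
600 172 [ 0.5387 -0.3502  0.005 ]
600 117 [ 0.6025 -0.3522  0.005 ]
scene 260 158 [ 0.5422 -0.1714  0.02  ]
scene 216 189 [ 0.6015 -0.1736  0.005 ]
scene 216 175 [ 0.5979 -0.1763  0.02  ]
scene 130 93 [ 0.586  -0.3595  0.046 ]
scene 162 88 [ 0.552  -0.3437  0.046 ]
```

>>> {"method": "play_rows", "body": {"deltas": [[0.0388,-0.043,0.0041,0,0,-0.0343],[0.0388,-0.043,0.0041,0,0,-0.0343],[0.0388,-0.043,0.0041,0,0,-0.0343],[0.0388,-0.043,0.0041,0,0,-0.0343],[0.0388,-0.043,0.0041,0,0,-0.0343],[0.0388,-0.043,0.0041,0,0,-0.0343],[0.0388,-0.043,0.0041,0,0,-0.0343],[0.0388,-0.043,0.0041,0,0,-0.0343],[0.0388,-0.043,0.0041,0,0,-0.0343],[0.0388,-0.043,0.0041,0,0,-0.0343]], "gripper": 1}}

```text
clock: 1.1
tool_pos: [0.497, 0.3032, 0.2402]
orientation: [180.0, -0.0, -78.0]
force: [0.1, 0.4, 0.4]
opening: 0.0877
gripper_force: 0.0
```

>>> {"method": "play_rows", "body": {"deltas": [[0.0388,-0.043,0.0041,0,0,-0.0343],[0.0388,-0.043,0.0041,0,0,-0.0343],[0.0388,-0.043,0.0041,0,0,-0.0343],[0,0,0,0,0,0],[0,0,0,0,0,0]]}}

```text
clock: 1.6
tool_pos: [0.5896, 0.2005, 0.2493]
orientation: [179.9, -0.0, -96.4]
force: [0.0, 0.5, 0.8]
opening: 0.0874
gripper_force: 0.0
```

>>> {"method": "play_rows", "body": {"deltas": [[0,0,-0.05,0,0,0],[0,0,-0.045,0,0,0],[0,0,-0.03,0,0,0],[0,0,0,0,0,0],[0,0,0,0,0,0]]}}

```text
clock: 2.1
tool_pos: [0.5891, 0.2026, 0.1507]
orientation: [-180.0, -0.0, -96.1]
force: [0.3, 0.2, 1.0]
opening: 0.0877
gripper_force: 0.0
```

>>> {"method": "play_rows", "body": {"deltas": [[0,0,0,0,0,0],[0,0,0,0,0,0],[0,0,0,0,0,0],[0,0,0,0,0,0],[0,0,0,0,0,0]], "gripper": -1}}

```text
clock: 2.6
tool_pos: [0.5895, 0.2017, 0.1505]
orientation: [-180.0, 0.0, -96.2]
force: [0.2, -0.2, 0.8]
opening: 0.0531
gripper_force: 0.4
```

>>> {"method": "play_rows", "body": {"deltas": [[0,0,0,0,0,0],[0,0,0,0,0,0],[0,0,0,0,0,0]]}}

```text
clock: 2.9
tool_pos: [0.5896, 0.2017, 0.1504]
orientation: [-180.0, 0.0, -96.2]
force: [0.6, -0.3, 2.5]
opening: 0.0494
gripper_force: 30.0
```

>>> {"method": "play_rows", "body": {"deltas": [[0,0,0.02,0,0,0],[0,0,0.04,0,0,0],[0,0,0.03,0,0,0],[-0.0214,-0.0038,0,0,0,0.0454],[-0.0214,-0.0038,0,0,0,0.0454],[-0.0214,-0.0038,0,0,0,0.0454],[-0.0214,-0.0038,0,0,0,0.0454],[-0.0214,-0.0038,0,0,0,0.0454],[-0.0214,-0.0038,0,0,0,0.0454],[-0.0214,-0.0038,0,0,0,0.0454]]}}

```text
clock: 3.9
tool_pos: [0.4681, 0.18, 0.2214]
orientation: [179.9, 0.0, -38.7]
force: [-0.5, 0.3, -2.4]
opening: 0.0492
gripper_force: 30.0
```

>>> {"method": "play_rows", "body": {"deltas": [[-0.0214,-0.0038,0,0,0,0.0454],[-0.0214,-0.0038,0,0,0,0.0454],[-0.0214,-0.0038,0,0,0,0.0454],[-0.0214,-0.0038,0,0,0,0.0454],[0,0,-0.04,0,0,0],[0,0,-0.05,0,0,0],[0,0,-0.05,0,0,0],[0,0,-0.03,0,0,0],[0,0,-0.018,0,0,0],[0,0,0,0,0,0]]}}

```text
clock: 4.9
tool_pos: [0.3992, 0.1667, 0.0695]
orientation: [179.8, 0.2, -6.4]
force: [0.1, -0.4, -1.5]
opening: 0.0492
gripper_force: 30.0
```

>>> {"method": "play_rows", "body": {"deltas": [[0,0,-0.012,0,0,0],[0,0,-0.004,0,0,0],[0,0,0,0,0,0]]}}

```text
clock: 5.2
tool_pos: [0.4009, 0.1683, 0.0589]
orientation: [-180.0, 0.0, -6.3]
force: [-0.4, 0.3, -2.4]
opening: 0.0489
gripper_force: 30.0
```

>>> {"method": "play_rows", "body": {"deltas": [[0,0,-0.0035,0,0,0],[0,0,-0.0015,0,0,0],[0,0,0,0,0,0]]}}

```text
clock: 5.5
tool_pos: [0.401, 0.1683, 0.055]
orientation: [-180.0, -0.0, -6.3]
force: [-1.0, 0.2, -1.5]
opening: 0.0491
gripper_force: 30.0
```

>>> {"method": "play_rows", "body": {"deltas": [[0,0,-0.0012,0,0,0],[0,0,-0.0012,0,0,0],[0,0,0,0,0,0]]}}

```text
clock: 5.8
tool_pos: [0.4019, 0.1686, 0.0542]
orientation: [-180.0, -0.1, -6.3]
force: [-2.4, -1.6, 12.9]
opening: 0.0492
gripper_force: 30.0
```

>>> {"method": "play_rows", "body": {"deltas": [[0,0,0,0,0,0],[0,0,0,0,0,0],[0,0,0,0,0,0],[0,0,0,0,0,0],[0,0,0.02,0,0,0],[0,0,0.045,0,0,0],[0,0,0.05,0,0,0],[0,0,0.045,0,0,0],[0.02,-0.0045,0.01,0,0,0]], "gripper": 1}}

```text
clock: 6.7
tool_pos: [0.4181, 0.166, 0.1935]
orientation: [-179.7, -0.3, -6.2]
force: [0.9, 0.9, -0.1]
opening: 0.0876
gripper_force: 0.0
```

>>> {"method": "play_rows", "body": {"deltas": [[0.04,-0.009,0,0,0,0],[0.05,-0.011,0,0,0,0],[0.05,-0.0105,0,0,0,0],[0.0375,-0.007,0,0,0,0],[0,0,0,0,0,0],[0,0,0,0,0,0]]}}

```text
clock: 7.3
tool_pos: [0.5589, 0.1342, 0.1879]
orientation: [179.9, 0.1, -6.4]
force: [-0.4, 0.0, 0.2]
opening: 0.0875
gripper_force: 0.0
```

```bash
python3 - <<'E'
from h import *
a,_=grab('scene'); b,_=grab('wrist'); cv2.imwrite('pics/c2.png',np.hstack([cv2.resize(a[150:390,250:570],(400,300)),cv2.resize(b,(400,300))]))
E
```

```text
(no output)
```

View pics/c2.png

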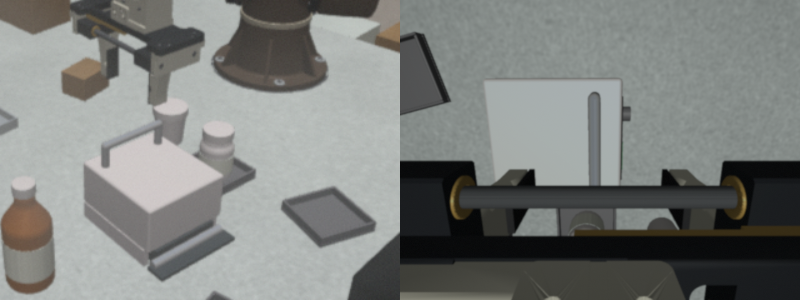

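The left panel shows the jar upright in the holder at about (217,150). The wrist view shows the handle bar running between the open fingers, at about (594,150).

>>> {"method": "play_rows", "body": {"deltas": [[0,0,-0.03,0,0,0],[0.0012,0.0005,-0.025,0,0,0],[0,0,-0.0125,0,0,0],[0,0,0,0,0,0]]}}

```text
clock: 7.8
tool_pos: [0.5586, 0.135, 0.1342]
orientation: [179.9, 0.1, -6.3]
force: [-0.5, -0.4, 0.2]
opening: 0.0877
gripper_force: 0.0
```

>>> {"method": "play_rows", "body": {"deltas": [[0,0,0,0,0,0],[0,0,0,0,0,0],[0,0,0,0,0,0],[0,0,0,0,0,0],[0,0,0,0,0,0],[0,0,0,0,0,0],[0,0,0,0,0,0],[0,0,0,0,0,0],[0,0,0,0,0,0],[0,0,0,0,0,0]], "gripper": -1}}

```text
clock: 8.8
tool_pos: [0.5599, 0.1351, 0.135]
orientation: [180.0, 0.0, -6.3]
force: [-0.6, 0.2, -0.1]
opening: 0.0131
gripper_force: 0.0
```

```bash
python3 - <<'E'
import numpy as np
t=np.linspace(0,.5,11); x=-120*np.cos(t)+134*np.sin(t); z=134*np.cos(t)+120*np.sin(t)
d=np.array([.1075,.9942])
for dx,dz in zip(np.diff(x),np.diff(z)): print(np.round([dx*d[0]/800,dx*d[1]/800,dz/800],4))
print('turn/row',np.round(.05/np.pi*np.array([-.9942,.1075]),5))
E
```

```text
[0.0009 0.0085 0.0073]
[0.001  0.0089 0.0069]
[0.001  0.0092 0.0064]
[0.001  0.0095 0.0059]
[0.0011 0.0098 0.0054]
[0.0011 0.01   0.0049]
[0.0011 0.0103 0.0044]
[0.0011 0.0105 0.0039]
[0.0012 0.0107 0.0034]
[0.0012 0.0108 0.0028]
turn/row [-0.01582  0.00171]
```

>>> {"method": "play_rows", "body": {"deltas": [[0,0,0,0,0,0],[0,0,0,0,0,0],[0,0,0,0,0,0]]}}

```text
clock: 9.1
tool_pos: [0.5599, 0.1351, 0.135]
orientation: [180.0, 0.0, -6.3]
force: [0.3, 0.0, -0.6]
opening: 0.0007
gripper_force: 0.0
```

```bash
python3 - <<'E'
from h import *
o=get_obs(); print(o['tool_pos'],o['opening'])
a,_=grab('scene'); cv2.imwrite('pics/c3.png',cv2.resize(a[180:380,300:480],None,fx=3,fy=3,interpolation=cv2.INTER_CUBIC))
T=np.array(camera_model('scene')['world_to_cam']); m=camera_model('scene')
for P in ((.56,.135,.135),(.56,.135,.116),(.560,.1347,.134)):
    c=T@np.array([*P,1]); print(P,(m['fx']*c[0]/c[2]+m['cx']-300)*3,(m['fy']*c[1]/c[2]+m['cy']-180)*3)
E
```

```text
[0.55991644 0.13507161 0.13496633] 0.0006987560128356536
(0.56, 0.135, 0.135) 163.21517925328175 228.69986960559373
(0.56, 0.135, 0.116) 162.77405788067858 254.92559466348217
(0.56, 0.1347, 0.134) 162.83819384890222 229.90439153414047
```

View pics/c3.png

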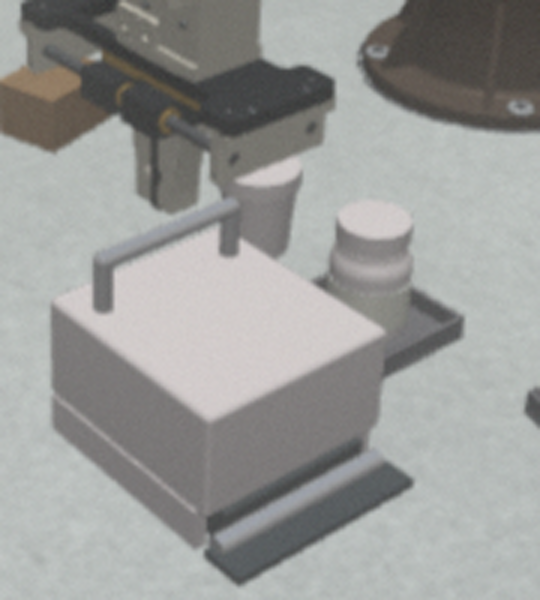

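```bash
python3 - <<'E'
from h import *
s=cloud('scene')
for u,v in ((145,185),(150,195),(165,190),(170,200),(180,190),(190,190),(165,226),(180,222),(375,210),(110,70),(240,110)):
    U=300+u/3;V=180+v/3; print(u,v,np.round(s[int(round(V)),int(round(U))],4))
grab('top'); w=cloud('top'); 
q=w[270:340,210:290].reshape(-1,3); q=q[q[:,2]>.075]; print(len(q),np.round(np.median(q,0),4),(q.min(0)+q.max(0))/2)
m=camera_model('wrist');T=np.array(m['world_to_cam']);print(-T[:3,:3].T@T[:3,3])
E
```

```text
145 185 [0.5679 0.1261 0.1647]
150 195 [0.5682 0.1314 0.1608]
165 190 [0.5723 0.1477 0.1736]
170 200 [0.5723 0.1527 0.1675]
180 190 [0.5653 0.1532 0.173 ]
190 190 [0.5566 0.1523 0.1691]
165 226 [0.5637 0.14   0.1415]
180 222 [0.5528 0.1421 0.1398]
375 210 [0.3902 0.1671 0.09  ]
110 70 [0.5828 0.1131 0.2437]
240 110 [0.5961 0.2237 0.2633]
457 [0.3976 0.1664 0.0886] [0.39666874 0.16721281 0.08537103]
[0.62681412 0.12697316 0.31215454]
```

```bash
python3 - <<'E'
from h import *
s=cloud('scene')
sub=s[180:380,300:480].reshape(-1,3); 
q=sub[(sub[:,2]>.10)&(sub[:,0]>.54)&(sub[:,0]<.585)&(sub[:,1]>.115)&(sub[:,1]<.165)]
h,e=np.histogram(q[:,2],np.arange(.125,.30,.005)); print(list(zip(np.round(e,3),h)))
q=sub[(sub[:,2]>.15)]
for lo in np.arange(.15,.3,.01):
    r=q[(q[:,2]>lo)&(q[:,2]<lo+.01)]
    if len(r): print(round(lo,2),len(r),np.round(np.percentile(r,[5,95],axis=0)[:,:2],3).tolist())
E
```

```text
[(np.float64(0.125), np.int64(0)), (np.float64(0.13), np.int64(34)), (np.float64(0.135), np.int64(72)), (np.float64(0.14), np.int64(29)), (np.float64(0.145), np.int64(0)), (np.float64(0.15), np.int64(1)), (np.float64(0.155), np.int64(25)), (np.float64(0.16), np.int64(52)), (np.float64(0.165), np.int64(52)), (np.float64(0.17), np.int64(45)), (np.float64(0.175), np.int64(52)), (np.float64(0.18), np.int64(51)), (np.float64(0.185), np.int64(49)), (np.float64(0.19), np.int64(52)), (np.float64(0.195), np.int64(55)), (np.float64(0.2), np.int64(34)), (np.float64(0.205), np.int64(16)), (np.float64(0.21), np.int64(6)), (np.float64(0.215), np.int64(1)), (np.float64(0.22), np.int64(0)), (np.float64(0.225), np.int64(0)), (np.float64(0.23), np.int64(0)), (np.float64(0.235), np.int64(2)), (np.float64(0.24), np.int64(33)), (np.float64(0.245), np.int64(40)), (np.float64(0.25), np.int64(10)), (np.float64(0.255), np.int64(19)), (np.float64(0.26), np.int64(20)), (np.float64(0.265), np.int64(11)), (np.float64(0.27), np.int64(30)), (np.float64(0.275), np.int64(27)), (np.float64(0.28), np.int64(28)), (np.float64(0.285), np.int64(51)), (np.float64(0.29), np.int64(34))]
0.15 26 [[0.553, 0.127], [0.572, 0.154]]
0.16 104 [[0.552, 0.125], [0.573, 0.155]]
0.17 97 [[0.553, 0.123], [0.573, 0.155]]
0.18 100 [[0.555, 0.122], [0.573, 0.156]]
0.19 107 [[0.555, 0.12], [0.573, 0.158]]
0.2 50 [[0.562, 0.138], [0.574, 0.159]]
0.21 14 [[0.554, 0.155], [0.584, 0.222]]
0.22 358 [[0.54, 0.052], [0.605, 0.228]]
0.23 612 [[0.54, 0.054], [0.604, 0.227]]
0.24 552 [[0.543, 0.053], [0.607, 0.232]]
0.25 504 [[0.541, 0.055], [0.608, 0.235]]
0.26 1066 [[0.541, 0.057], [0.601, 0.232]]
0.27 276 [[0.549, 0.125], [0.588, 0.189]]
0.28 285 [[0.548, 0.125], [0.587, 0.188]]
0.29 212 [[0.548, 0.141], [0.587, 0.189]]
```

```bash
python3 - <<'E'
from h import *
w=cloud('wrist')
for u,v in ((520,110),(560,140),(594,140),(450,40),(700,60)):
    print(u,v,np.round(w[int(v*1.6),int((u-400)*1.6)],4))
E
```

```text
520 110 [0.6066 0.2139 0.1001]
560 140 [0.5686 0.1757 0.1   ]
594 140 [0.5736 0.1362 0.1401]
450 40 [ 7.064e-01  3.258e-01 -3.000e-04]
700 60 [ 0.6408 -0.0214  0.0011]
```

The wrist depth puts the heater top at z 0.100, so the camera and arm pose agree. The fingertips are measured at z 0.156 with a reported TCP of 0.135, so the real grasp point sits about 39 mm behind the reported TCP. I'll allow for that along the tool axis, then open and go 40 mm lower.

>>> {"method": "play_rows", "body": {"deltas": [[0,0,0,0,0,0],[0,0,0,0,0,0],[0,0,0,0,0,0],[0,0,0,0,0,0]], "gripper": -0.1}}

```text
clock: 9.6
tool_pos: [0.5599, 0.1351, 0.135]
orientation: [-180.0, -0.0, -6.3]
force: [0.5, -0.8, -0.3]
opening: 0.0268
gripper_force: 0.0
```

>>> {"method": "play_rows", "body": {"deltas": [[0,0,-0.01,0,0,0],[0,0,-0.015,0,0,0],[0,0,-0.015,0,0,0],[0,0,-0.0095,0,0,0],[0,0,0,0,0,0]]}}

```text
clock: 10.1
tool_pos: [0.5589, 0.1345, 0.0934]
orientation: [179.9, 0.2, -6.4]
force: [1.2, -0.5, -0.1]
opening: 0.0396
gripper_force: 0.0
```

>>> {"method": "play_rows", "body": {"deltas": [[0,0,0,0,0,0],[0,0,0,0,0,0],[0,0,0,0,0,0],[0,0,0,0,0,0],[0,0,0,0,0,0],[0,0,0,0,0,0],[0,0,0,0,0,0]], "gripper": -1}}

```text
clock: 10.8
tool_pos: [0.5607, 0.1378, 0.0958]
orientation: [-179.8, -0.1, -6.3]
force: [-2.0, 11.6, -1.6]
opening: 0.0108
gripper_force: 30.0
```

```bash
python3 - <<'E'
import numpy as np
t=np.linspace(0,.5,11); x=-120*np.cos(t)+95*np.sin(t); z=95*np.cos(t)+120*np.sin(t)
d=np.array([.1075,.9942])
print([[round(dx*d[0]/800,4),round(dx*d[1]/800,4),round(dz/800,4),-.0158,.0017,0] for dx,dz in zip(np.diff(x),np.diff(z))])
E
```

```text
[[np.float64(0.0007), np.float64(0.0061), np.float64(0.0073), -0.0158, 0.0017, 0], [np.float64(0.0007), np.float64(0.0064), np.float64(0.007), -0.0158, 0.0017, 0], [np.float64(0.0007), np.float64(0.0068), np.float64(0.0067), -0.0158, 0.0017, 0], [np.float64(0.0008), np.float64(0.0071), np.float64(0.0064), -0.0158, 0.0017, 0], [np.float64(0.0008), np.float64(0.0074), np.float64(0.006), -0.0158, 0.0017, 0], [np.float64(0.0008), np.float64(0.0077), np.float64(0.0056), -0.0158, 0.0017, 0], [np.float64(0.0009), np.float64(0.008), np.float64(0.0052), -0.0158, 0.0017, 0], [np.float64(0.0009), np.float64(0.0082), np.float64(0.0048), -0.0158, 0.0017, 0], [np.float64(0.0009), np.float64(0.0085), np.float64(0.0044), -0.0158, 0.0017, 0], [np.float64(0.0009), np.float64(0.0087), np.float64(0.004), -0.0158, 0.0017, 0]]
```

>>> {"method": "play_rows", "body": {"deltas": [[0,0.0045,0,0,0,0],[0.0007,0.0061,0.0073,-0.0158,0.0017,0],[0.0007,0.0064,0.007,-0.0158,0.0017,0],[0,0,0,0,0,0]]}}

```text
clock: 11.2
tool_pos: [0.5615, 0.1478, 0.1073]
orientation: [174.0, -0.0, -6.2]
force: [3.5, -7.5, 3.8]
opening: 0.0107
gripper_force: 30.0
```

>>> {"method": "play_rows", "body": {"deltas": [[0.0007,0.0068,0.0067,-0.0158,0.0017,0],[0.0008,0.0071,0.0064,-0.0158,0.0017,0],[0.0008,0.0074,0.006,-0.0158,0.0017,0],[0.0008,0.0077,0.0056,-0.0158,0.0017,0],[0,0,0,0,0,0]]}}

```text
clock: 11.7
tool_pos: [0.5641, 0.1712, 0.127]
orientation: [162.6, -0.1, -6.2]
force: [3.6, -6.4, 3.8]
opening: 0.0112
gripper_force: 30.0
```

>>> {"method": "play_rows", "body": {"deltas": [[0.0009,0.008,0.0052,-0.0158,0.0017,0],[0.0009,0.0082,0.0048,-0.0158,0.0017,0],[0.0009,0.0085,0.0044,-0.0158,0.0017,0],[0.0009,0.0087,0.004,-0.0158,0.0017,0],[0,0,0,0,0,0],[0,0,0,0,0,0]]}}

```text
clock: 12.3
tool_pos: [0.5669, 0.198, 0.1417]
orientation: [151.4, -0.1, -6.3]
force: [4.3, -4.4, 1.9]
opening: 0.011
gripper_force: 30.0
```

```bash
python3 - <<'E'
from h import *
a,_=grab('scene'); cv2.imwrite('pics/c4.png',cv2.resize(a[150:390,250:570],(640,480)))
E
```

```text
(no output)
```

View pics/c4.png

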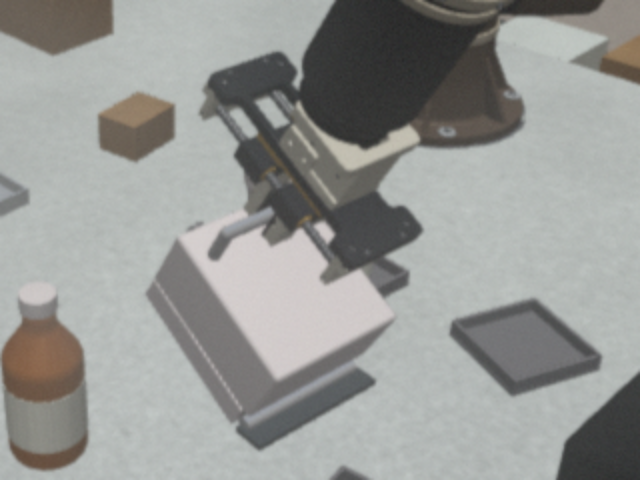

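The heater is tipped to about 0.5 rad, with its front clear of the bench. Now I release and retreat along the tool axis.

>>> {"method": "play_rows", "body": {"deltas": [[0,0,0,0,0,0],[0,0,0,0,0,0],[0,0,0,0,0,0],[0,0,0,0,0,0],[0.001,0.009,0.0165,0,0,0],[0.0015,0.0145,0.0265,0,0,0],[0.002,0.018,0.033,0,0,0],[0,0,0,0,0,0]], "gripper": 0.1}}

```text
clock: 13.15
tool_pos: [0.5717, 0.2344, 0.2054]
orientation: [151.7, -0.3, -6.2]
force: [-0.6, 0.3, -0.2]
opening: 0.0481
gripper_force: 0.0
```

>>> {"method": "play_rows", "body": {"deltas": [[0,-0.0375,0.01,0.0395,-0.0043,0],[0,-0.0375,0.01,0.0395,-0.0043,0],[0,-0.0375,0.005,0.0395,-0.0043,0],[0,-0.0375,0,0.0395,-0.0043,0],[0,-0.0426,0,0,0,-0.0419],[0,-0.0426,0,0,0,-0.0419],[0,-0.0426,0,0,0,-0.0419],[0,-0.0426,0,0,0,-0.0419],[0,-0.0426,0,0,0,-0.0419],[0,-0.0426,0,0,0,-0.0419]], "gripper": 1}}

```text
clock: 14.15
tool_pos: [0.5696, -0.094, 0.222]
orientation: [-180.0, -0.0, -51.9]
force: [0.6, -0.2, 0.2]
opening: 0.0874
gripper_force: 0.0
```

>>> {"method": "play_rows", "body": {"deltas": [[0,-0.0426,-0.02,0,0,-0.0419],[0,-0.0426,-0.03,0,0,-0.0419],[0,-0.0426,-0.03,0,0,-0.0419],[0,-0.0426,-0.02,0,0,-0.0419],[0,-0.0426,0,0,0,-0.0419],[0,0,0,0,0,0],[0,0,0,0,0,0]]}}

```text
clock: 14.85
tool_pos: [0.5695, -0.2638, 0.1414]
orientation: [180.0, -0.0, -89.4]
force: [0.7, 0.4, 0.0]
opening: 0.0874
gripper_force: 0.0
```

```bash
python3 - <<'E'
from h import *
o=get_obs();print(np.round(o['tool_pos'],4),np.round(o['orientation'],2))
a,_=grab('scene'); b,_=grab('wrist'); cv2.imwrite('pics/c5.png',np.hstack([cv2.resize(a[150:390,100:420],(400,300)),cv2.resize(b,(400,300))]))
w=cloud('wrist').reshape(-1,3); q=w[(w[:,2]>.014)&(w[:,2]<.026)&(w[:,0]>.5)&(w[:,0]<.64)&(w[:,1]<-.12)&(w[:,1]>-.31)]
r=cv2.minAreaRect((q[:,:2]*1000).astype(np.float32));print(len(q),r)
s=cloud('scene').reshape(-1,3)
for n,c in(('wrist',w),('scene',s)):
  q=c[(c[:,2]>.014)&(c[:,2]<.026)&(c[:,0]>.5)&(c[:,0]<.64)&(c[:,1]<-.12)&(c[:,1]>-.31)]; print(n,len(q),np.round(np.percentile(q,[2,98],axis=0),4).tolist() if len(q) else 0)
E
```

```text
[ 0.5695 -0.2638  0.1414] [ 1.7996e+02 -1.0000e-02 -8.9370e+01]
914 ((573.3856811523438, -240.97288513183594), (64.14558410644531, 88.46674346923828), 0.18228623270988464)
wrist 914 [[0.5415, -0.2842, 0.0146], [0.6052, -0.2005, 0.0212]]
scene 252 [[0.5395, -0.277, 0.0143], [0.606, -0.1702, 0.0229]]
```

View pics/c5.png

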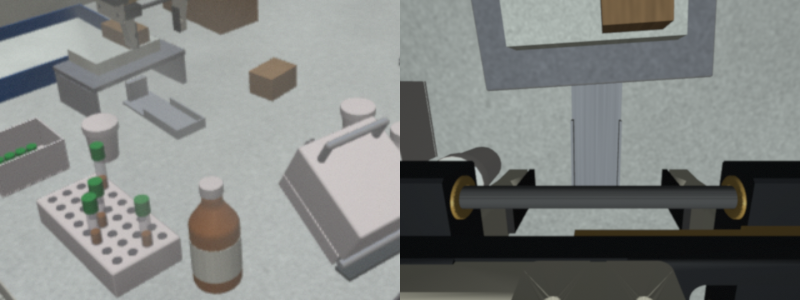

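>>> {"method": "play_rows", "body": {"deltas": [[0.0025,0,-0.04,0,0,0],[0,0,-0.055,0,0,0],[0,0,-0.05,0,0,0],[0,0,-0.03,0,0,0],[0,0,-0.015,0,0,0],[0,0,-0.004,0,0,0],[0,0,0,0,0,0]]}}

```text
clock: 15.65
tool_pos: [0.5728, -0.2628, -0.0123]
orientation: [-179.9, -0.1, -89.2]
force: [-0.6, -0.3, 1.3]
opening: 0.0876
gripper_force: 0.0
```

Lower a little further, then close.

>>> {"method": "play_rows", "body": {"deltas": [[0,0,-0.003,0,0,0],[0,0,-0.0015,0,0,0],[0,0,0,0,0,0]]}}

```text
clock: 15.95
tool_pos: [0.5724, -0.2632, -0.0159]
orientation: [-179.9, -0.0, -89.3]
force: [0.0, 0.2, 0.7]
opening: 0.0876
gripper_force: 0.0
```

>>> {"method": "play_rows", "body": {"deltas": [[0,0,0,0,0,0],[0,0,0,0,0,0],[0,0,0,0,0,0],[0,0,0,0,0,0],[0,0,0,0,0,0],[0,0,0,0,0,0]], "gripper": -1}}

```text
clock: 16.55
tool_pos: [0.5721, -0.2631, -0.0166]
orientation: [-180.0, -0.0, -89.3]
force: [0.0, -0.3, 1.3]
opening: 0.0633
gripper_force: 30.0
```

>>> {"method": "play_rows", "body": {"deltas": [[0,0,0.01,0,0,0],[0,0.02,0,0,0,0],[0,0.04,0,0,0,0],[0,0.045,0.012,0,0,0],[-0.0077,0.05,0.012,0,0,-0.009],[-0.0085,0.05,0,0,0,-0.009],[-0.0085,0.05,0,0,0,-0.009],[-0.008,0.045,0,0,0,-0.009],[0,0.024,-0.01,0,0,0],[0,0.008,-0.008,0,0,0]]}}

```text
clock: 17.55
tool_pos: [0.5457, 0.0051, -0.0037]
orientation: [-180.0, -0.0, -95.6]
force: [1.3, -0.1, -2.0]
opening: 0.0639
gripper_force: 30.0
```

>>> {"method": "play_rows", "body": {"deltas": [[0,0,-0.009,0,0,0],[0,0,-0.004,0,0,0],[0,0,0,0,0,0]]}}

```text
clock: 17.85
tool_pos: [0.5452, 0.0015, -0.0151]
orientation: [179.9, -0.1, -95.9]
force: [-0.5, -0.8, -1.6]
opening: 0.0638
gripper_force: 30.0
```

>>> {"method": "play_rows", "body": {"deltas": [[0,0,-0.0015,0,0,0],[0,0,-0.001,0,0,0],[0,0,0,0,0,0]]}}

```text
clock: 18.15
tool_pos: [0.5459, 0.0021, -0.0163]
orientation: [-180.0, -0.0, -95.8]
force: [0.5, -0.1, -3.2]
opening: 0.0635
gripper_force: 30.0
```

>>> {"method": "play_rows", "body": {"deltas": [[0,0,-0.001,0,0,0],[0,0,-0.0005,0,0,0],[0,0,0,0,0,0]]}}

```text
clock: 18.45
tool_pos: [0.5461, 0.0023, -0.0166]
orientation: [-180.0, -0.0, -95.8]
force: [-0.8, -1.0, 6.0]
opening: 0.0633
gripper_force: 30.0
```

>>> {"method": "play_rows", "body": {"deltas": [[0,0,0,0,0,0],[0,0,0,0,0,0],[0,0,0,0,0,0],[0,0,0.02,0,0,0],[0,0,0.04,0,0,0],[0,0,0.025,0,0,0],[-0.006,-0.05,0,0,0,0],[-0.0062,-0.0631,0,0,0,0],[0,0,0,0,0,0],[0,0,0,0,0,0]], "gripper": 1}}

```text
clock: 19.45
tool_pos: [0.536, -0.0884, 0.0505]
orientation: [-180.0, -0.0, -95.9]
force: [0.2, -0.5, 0.6]
opening: 0.0875
gripper_force: 0.0
```

```bash
python3 - <<'E'
from h import *
o=get_obs();print(np.round(o['tool_pos'],4),np.round(o['orientation'],2),o['clock'])
a,_=grab('scene'); b,_=grab('wrist'); t,_=grab('top'); cv2.imwrite('pics/c6.png',np.hstack([cv2.resize(a[150:390,180:500],(400,300)),cv2.resize(t[140:380,170:490],(400,300))]))
for n in('scene','top','wrist'):
  c=cloud(n).reshape(-1,3)
  c=c[(c[:,0]>.49)&(c[:,0]<.6)&(c[:,1]<.1)]
  q=c[(c[:,2]>.036)&(c[:,2]<.05)&(c[:,1]>-.15)&(c[:,1]<-.04)]; print(n,'tab',len(q),np.round(np.percentile(q,[3,97],axis=0),4).tolist() if len(q) else 0)
  q=c[(c[:,2]>.014)&(c[:,2]<.026)&(c[:,1]>-.04)]; print(n,'rims',len(q),np.round(np.percentile(q,[3,97],axis=0),4).tolist() if len(q) else 0)
  if len(q)>30: print(cv2.minAreaRect((q[:,:2]*1000).astype(np.float32)))
E
```

```text
[ 0.536  -0.0884  0.0505] [-1.7999e+02 -3.0000e-02 -9.5940e+01] 19.45
scene tab 126 [[0.5156, -0.092, 0.0365], [0.5578, -0.077, 0.0474]]
scene rims 166 [[0.5138, -0.014, 0.0144], [0.5866, 0.0794, 0.0225]]
((549.6228637695312, 36.27871322631836), (108.07350158691406, 66.73238372802734), 83.95087432861328)
top tab 0 0
top rims 0 0
wrist tab 2342 [[0.5163, -0.096, 0.0374], [0.5566, -0.0831, 0.047]]
wrist rims 160 [[0.513, -0.0234, 0.0144], [0.5765, -0.0134, 0.0208]]
((544.9246215820312, -15.197697639465332), (10.8329496383667, 63.963626861572266), 83.8048324584961)
```

View pics/c6.png

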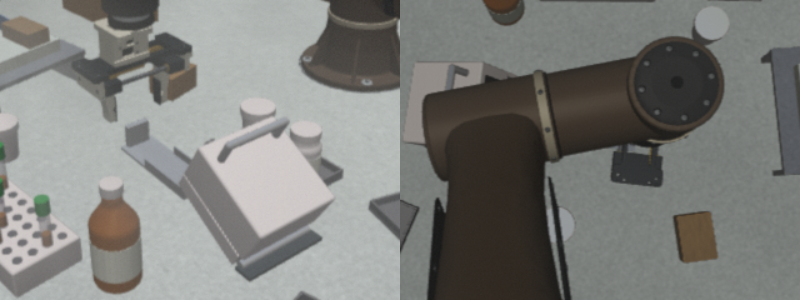

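>>> {"method": "play_rows", "body": {"deltas": [[0,0,-0.03,0,0,0],[0,0,-0.025,0,0,0],[0,0,-0.0105,0,0,0],[0,0,0,0,0,0]]}}

```text
clock: 20.0
tool_pos: [0.5355, -0.0866, -0.003]
orientation: [179.9, -0.1, -95.7]
force: [0.3, 0.8, -0.1]
opening: 0.0876
gripper_force: 0.0
```

>>> {"method": "play_rows", "body": {"deltas": [[0,0,0,0,0,0],[0,0,0,0,0,0],[0,0,0,0,0,0],[0,0,0,0,0,0],[0,0,0,0,0,0],[0,0,0,0,0,0],[0,0,0,0,0,0],[0,0,0,0,0,0]], "gripper": -1}}

```text
clock: 20.8
tool_pos: [0.5362, -0.0873, -0.0017]
orientation: [-180.0, -0.0, -95.8]
force: [-0.6, -0.5, 2.9]
opening: 0.0436
gripper_force: 30.0
```

>>> {"method": "play_rows", "body": {"deltas": [[0.0013,0.0125,0,0,0,0],[0.0027,0.025,0,0,0,0],[0.0035,0.032,0,0,0,0],[0.0035,0.032,0,0,0,0],[0.0035,0.032,0,0,0,0],[0.0018,0.0165,0,0,0,0],[0,0,0,0,0,0]]}}

```text
clock: 21.5
tool_pos: [0.55, 0.0346, -0.0017]
orientation: [-179.9, 0.0, -95.7]
force: [-0.1, 3.2, 3.7]
opening: 0.044
gripper_force: 30.0
```

>>> {"method": "play_rows", "body": {"deltas": [[0.0006,0.006,0,0,0,0],[0.0006,0.006,0,0,0,0],[0,0,0,0,0,0]]}}

```text
clock: 21.8
tool_pos: [0.55, 0.0418, -0.0017]
orientation: [180.0, -0.0, -95.8]
force: [-2.4, 0.8, 5.0]
opening: 0.0436
gripper_force: 30.0
```

>>> {"method": "play_rows", "body": {"deltas": [[0.0005,0.0045,0,0,0,0],[0.0004,0.004,0,0,0,0],[0,0,0,0,0,0]]}}

```text
clock: 22.1
tool_pos: [0.5506, 0.0481, -0.0017]
orientation: [180.0, -0.1, -95.9]
force: [-0.7, -1.6, 4.9]
opening: 0.0436
gripper_force: 30.0
```

>>> {"method": "play_rows", "body": {"deltas": [[0.0003,0.003,0,0,0,0],[0.0003,0.003,0,0,0,0],[0,0,0,0,0,0]]}}

```text
clock: 22.4
tool_pos: [0.5511, 0.0528, -0.0017]
orientation: [180.0, -0.1, -95.9]
force: [-1.1, -2.7, 5.2]
opening: 0.0439
gripper_force: 30.0
```

>>> {"method": "play_rows", "body": {"deltas": [[0.0003,0.003,0,0,0,0],[0,0,0,0,0,0]]}}

```text
clock: 22.6
tool_pos: [0.5513, 0.0551, -0.0017]
orientation: [180.0, -0.1, -95.9]
force: [-0.7, -3.2, 6.5]
opening: 0.0434
gripper_force: 30.0
```

>>> {"method": "play_rows", "body": {"deltas": [[0.0003,0.003,0,0,0,0],[0,0,0,0,0,0]]}}

```text
clock: 22.8
tool_pos: [0.5516, 0.0575, -0.0017]
orientation: [180.0, -0.1, -95.9]
force: [-0.7, -3.4, 5.8]
opening: 0.0441
gripper_force: 30.0
```

>>> {"method": "play_rows", "body": {"deltas": [[0.0003,0.0025,0,0,0,0],[0,0,0,0,0,0]]}}

```text
clock: 23.0
tool_pos: [0.5518, 0.0594, -0.0017]
orientation: [180.0, -0.1, -95.9]
force: [-0.6, -2.9, 5.1]
opening: 0.0435
gripper_force: 30.0
```

>>> {"method": "play_rows", "body": {"deltas": [[0.0003,0.0025,0,0,0,0],[0,0,0,0,0,0]]}}

```text
clock: 23.2
tool_pos: [0.5517, 0.06, -0.0017]
orientation: [179.9, -0.2, -95.9]
force: [0.4, -11.5, 7.1]
opening: 0.0441
gripper_force: 30.0
```

>>> {"method": "play_rows", "body": {"deltas": [[0.0001,0.0012,0,0,0,0],[0,0,0,0,0,0]]}}

```text
clock: 23.4
tool_pos: [0.5517, 0.06, -0.0018]
orientation: [179.9, -0.2, -95.9]
force: [1.9, -16.7, 5.8]
opening: 0.0431
gripper_force: 30.0
```

>>> {"method": "play_rows", "body": {"deltas": [[0,0,0,0,0,0],[0,0,0,0,0,0],[0,0,0,0,0,0],[0,0,0,0,0,0],[0,0,0.02,0,0,0],[0,0,0.04,0,0,0],[0,0,0.055,0,0,0.02],[0,0,0.055,0,0,0.0453],[0,0,0.055,0,0,0.0453],[0,0,0.045,0,0,0.0453]], "gripper": 0.3}}

```text
clock: 24.4
tool_pos: [0.5526, 0.064, 0.2169]
orientation: [-179.9, -0.0, -67.4]
force: [0.5, 0.3, -0.2]
opening: 0.0572
gripper_force: 0.0
```

>>> {"method": "play_rows", "body": {"deltas": [[0,0,0.012,0,0,0.0453],[0,0,0,0,0,0.0453],[0,0,0,0,0,0.0453],[0,0,0,0,0,0.0453],[0,0,0,0,0,0.0453],[0,0,0,0,0,0.0453],[0,0,0,0,0,0.0453],[0,0,0,0,0,0.0453],[0,0,0,0,0,0.0253],[0,0,0,0,0,0]]}}

```text
clock: 25.4
tool_pos: [0.5522, 0.064, 0.2235]
orientation: [-180.0, -0.0, 2.1]
force: [0.6, 1.2, 0.5]
opening: 0.0571
gripper_force: 0.0
```

```bash
python3 - <<'E'
from h import *
o=get_obs();print(np.round(o['tool_pos'],4),np.round(o['orientation'],2),o['clock'])
a,_=grab('scene'); cv2.imwrite('pics/c7.png',cv2.resize(a[170:350,240:480],(640,480)))
E
```

```text
[0.5522 0.064  0.2235] [-1.7999e+02 -2.0000e-02  2.1300e+00] 25.4
```

View pics/c7.png

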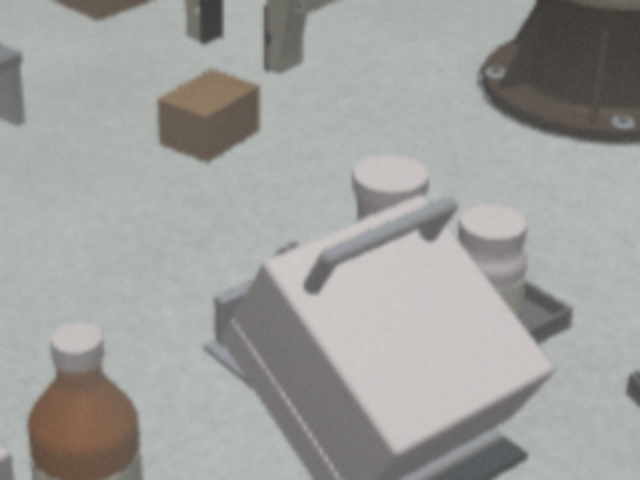

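>>> {"method": "play_rows", "body": {"deltas": [[0,0,0,0,0,-0.0467],[0.006,0.04,0,-0.0395,0.0043,0],[0.006,0.055,0,-0.0395,0.0043,0],[0.006,0.055,0,-0.0395,0.0043,0],[0.0064,0.055,0,-0.0395,0.0043,0],[0,0.008,-0.01,0,0,0],[0,0,-0.0126,0,0,0],[0,0,0,0,0,0]]}}

```text
clock: 26.25
tool_pos: [0.5712, 0.2335, 0.2039]
orientation: [151.3, -0.0, -6.4]
force: [0.6, -0.5, 0.6]
opening: 0.0568
gripper_force: 0.0
```

Descend along the tool axis to the release pose (0.5669, 0.198, 0.1417) and grip.

>>> {"method": "play_rows", "body": {"deltas": [[-0.0014,-0.012,-0.021,0,0,0],[-0.0016,-0.0145,-0.026,0,0,0],[-0.0016,-0.0135,-0.023,0,0,0],[-0.0008,-0.0044,-0.0078,0,0,0],[0,0,0,0,0,0]]}}

```text
clock: 26.75
tool_pos: [0.5677, 0.1968, 0.1447]
orientation: [151.5, -0.2, -6.5]
force: [-0.4, 0.1, 0.1]
opening: 0.0571
gripper_force: 0.0
```

>>> {"method": "play_rows", "body": {"deltas": [[0,0,0,0,0,0],[0,0,0,0,0,0],[0,0,0,0,0,0],[0,0,0,0,0,0],[0,0,0,0,0,0],[0,0,0,0,0,0],[0,0,0,0,0,0],[0,0,0,0,0,0],[0,0,0,0,0,0]], "gripper": -1}}

```text
clock: 27.65
tool_pos: [0.5676, 0.1987, 0.1433]
orientation: [151.4, -0.1, -6.3]
force: [0.1, 1.6, -0.8]
opening: 0.0109
gripper_force: 30.0
```

>>> {"method": "play_rows", "body": {"deltas": [[-0.0005,-0.0044,-0.002,0.0079,-0.0008,0],[-0.0005,-0.0043,-0.002,0.0079,-0.0009,0],[-0.0009,-0.0085,-0.0044,0.0158,-0.0017,0],[-0.0009,-0.0082,-0.0048,0.0158,-0.0017,0],[-0.0009,-0.008,-0.0052,0.0158,-0.0017,0],[-0.0008,-0.0077,-0.0056,0.0158,-0.0017,0],[-0.0008,-0.0074,-0.006,0.0158,-0.0017,0],[-0.0004,-0.0036,-0.0032,0.0079,-0.0009,0],[-0.0004,-0.0035,-0.0032,0.0079,-0.0008,0],[0,0,0,0,0,0]]}}

```text
clock: 28.65
tool_pos: [0.5626, 0.1531, 0.1143]
orientation: [171.4, -0.0, -6.4]
force: [1.5, -1.6, -0.1]
opening: 0.011
gripper_force: 30.0
```

>>> {"method": "play_rows", "body": {"deltas": [[-0.0004,-0.0034,-0.0033,0.0079,-0.0009,0],[-0.0003,-0.0034,-0.0034,0.0079,-0.0008,0],[-0.0004,-0.0032,-0.0035,0.0079,-0.0009,0],[-0.0003,-0.0032,-0.0035,0.0079,-0.0008,0],[-0.0002,-0.0016,-0.0018,0.004,-0.0004,0],[0,0,0,0,0,0]]}}

```text
clock: 29.25
tool_pos: [0.5613, 0.1412, 0.1019]
orientation: [177.8, 0.0, -6.4]
force: [-0.8, -3.7, 4.1]
opening: 0.0111
gripper_force: 30.0
```

>>> {"method": "play_rows", "body": {"deltas": [[-0.0001,-0.0016,-0.0018,0.004,-0.0004,0],[-0.0001,-0.0008,-0.0018,0.004,-0.0004,0],[0,0,0,0,0,0]]}}

```text
clock: 29.55
tool_pos: [0.5611, 0.1392, 0.0993]
orientation: [179.2, 0.0, -6.3]
force: [-1.4, -6.6, 6.6]
opening: 0.0111
gripper_force: 30.0
```

>>> {"method": "play_rows", "body": {"deltas": [[0,-0.0006,-0.0018,0.004,-0.0004,0],[0,0,0,0,0,0]]}}

```text
clock: 29.75
tool_pos: [0.561, 0.1383, 0.0981]
orientation: [179.9, 0.1, -6.3]
force: [-2.5, -7.6, 9.9]
opening: 0.011
gripper_force: 30.0
```

>>> {"method": "play_rows", "body": {"deltas": [[0,0,-0.0015,0,0,0],[0,0,0,0,0,0]]}}

```text
clock: 29.95
tool_pos: [0.5609, 0.1378, 0.0976]
orientation: [179.8, 0.1, -6.3]
force: [-4.6, -11.0, 16.0]
opening: 0.0108
gripper_force: 30.0
```

>>> {"method": "play_rows", "body": {"deltas": [[0,0.0005,-0.0015,0,0,0],[0,0,0,0,0,0]]}}

```text
clock: 30.15
tool_pos: [0.561, 0.1378, 0.0975]
orientation: [179.8, 0.0, -6.3]
force: [-6.6, -11.6, 24.4]
opening: 0.0108
gripper_force: 30.0
```

>>> {"method": "play_rows", "body": {"deltas": [[0,0.001,0.002,0,0,0],[0,0,0,0,0,0],[0,0,0,0,0,0]]}}

```text
clock: 30.45
tool_pos: [0.5609, 0.1379, 0.0977]
orientation: [179.7, 0.1, -6.3]
force: [-1.7, -15.7, 12.9]
opening: 0.0108
gripper_force: 30.0
```

>>> {"method": "play_rows", "body": {"deltas": [[0,0,0,0,0,0],[0,0,0,0,0,0],[0,0,0,0,0,0],[0,0,0,0,0,0],[0,0,0.02,0,0,0],[0,0,0.04,0,0,0],[0,0,0.05,0,0,0],[-0.02,-0.03,0.05,0,0,0],[-0.02,-0.05,0.05,0,0,0],[-0.02,-0.05,0.03,0,0,0]], "gripper": 0.1}}

```text
clock: 31.45
tool_pos: [0.5159, 0.0432, 0.2851]
orientation: [-179.9, -0.1, -6.2]
force: [2.1, -0.7, -0.7]
opening: 0.0481
gripper_force: 0.0
```

>>> {"method": "play_rows", "body": {"deltas": [[0,-0.06,0,0,0,0],[0,-0.06,0,0,0,0],[0,-0.06,0,0,0,0],[0,-0.05,0,0,0,0],[0,0,0,0,0,0]]}}

```text
clock: 31.95
tool_pos: [0.5153, -0.1444, 0.2824]
orientation: [180.0, 0.1, -6.6]
force: [0.6, 0.6, 0.1]
opening: 0.0483
gripper_force: 0.0
```

```bash
python3 - <<'E'
from h import *
a,_=grab('scene'); t,_=grab('top'); cv2.imwrite('pics/c8.png',np.hstack([cv2.resize(a[170:365,240:500],(400,300)),cv2.resize(t[140:380,170:490],(400,300))]))
w=cloud('top')
V,U=np.mgrid[:480,:640]
q=w[(U>190)&(U<285)&(V>180)&(V<275)]; q=q[abs(q[:,2]-.1)<.008]
A=np.c_[q[:,:2],np.ones(len(q))]; c=np.linalg.lstsq(A,q[:,2],rcond=None)[0]; r=cv2.minAreaRect((q[:,:2]*1000).astype(np.float32)); print(c,q[:,2].mean(),r)
s=cloud('scene').reshape(-1,3); q=s[(abs(s[:,0]-.555)<.06)&(abs(s[:,1]-.06)<.03)&(s[:,2]>.036)&(s[:,2]<.05)]; print('tab',len(q),np.median(q,0))
q=w.reshape(-1,3);q=q[(abs(q[:,0]-.555)<.06)&(abs(q[:,1]-.06)<.03)&(q[:,2]>.036)&(q[:,2]<.055)]; print('tabtop',len(q),np.median(q,0))
E
```

```text
[0. 0. 0.] nan ((0.0, 0.0), (0.0, 0.0), 0.0)
tab 0 [nan nan nan]
tabtop 0 [nan nan nan]<stdin>:6: RuntimeWarning: Mean of empty slice.
  ret = ret.dtype.type(ret / rcount)
  return _methods._mean(a, axis=axis, dtype=dtype,
  ret = um.true_divide(
```

View pics/c8.png

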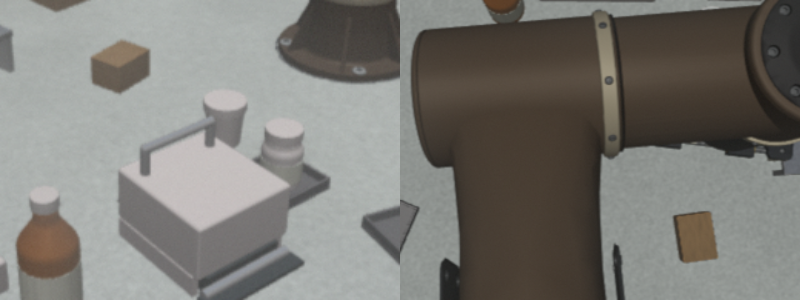

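```bash
python3 - <<'E'
from h import *
s=cloud('scene').reshape(-1,3); d=np.array([.1075,.9942]); l=np.array([-.9942,.1075])
f=(s[:,:2]-[.5731,.2539]); X=f@d; Y=f@l
m=(X>-.14)&(X<-.01)&(abs(Y)<.06)&(abs(s[:,2]-.1)<.012); 
A=np.c_[X[m],Y[m],np.ones(m.sum())]; c=np.linalg.lstsq(A,s[m,2],rcond=None)[0]; print(m.sum(),c,s[m,2].mean())
m=(X>-.25)&(X<-.16)&(abs(Y)<.05)&(s[:,2]>.025)&(s[:,2]<.055); print('tab',m.sum(),np.round([np.median(X[m]),np.median(Y[m])],4) if m.any() else 0)
E
```

```text
2729 [-0.00483911  0.00013318  0.10019895] 0.10054260918002846
tab 0 0
```

>>> {"method": "play_rows", "body": {"deltas": [[0,-0.05,0.01,0,0,0],[0,-0.055,0.01,0,0,0],[0,-0.055,0.01,0,0,0],[0,-0.055,0,0,0,0],[-0.02,-0.05,0,0,0,0],[-0.02,-0.05,0,0,0,0],[0,0,0,0,0,0]]}}

```text
clock: 32.75
tool_pos: [0.4827, -0.3952, 0.3059]
orientation: [-180.0, 0.1, -6.5]
force: [0.8, 1.0, 0.8]
opening: 0.0483
gripper_force: 0.0
```

```bash
python3 - <<'E'
from h import *
t,_=grab('top'); cv2.imwrite('pics/c9.png',t)
s=cloud('top').reshape(-1,3); d=np.array([.1075,.9942]); l=np.array([-.9942,.1075])
f=(s[:,:2]-[.5731,.2539]); X=f@d; Y=f@l
m=(X>-.14)&(X<-.01)&(abs(Y)<.06)&(abs(s[:,2]-.1)<.012); print(m.sum())
if m.sum()>50:
  A=np.c_[X[m],Y[m],np.ones(m.sum())]; print(np.linalg.lstsq(A,s[m,2],rcond=None)[0])
m=(X>-.25)&(X<-.16)&(abs(Y)<.05)&(s[:,2]>.036)&(s[:,2]<.055); print('tab',m.sum(),np.round([np.median(X[m]),np.median(Y[m])],4) if m.any() else 0)
E
```

```text
3154
[-0.0017428  -0.00181114  0.09962896]
tab 112 [-0.1995  0.0024]
```

View pics/c9.png

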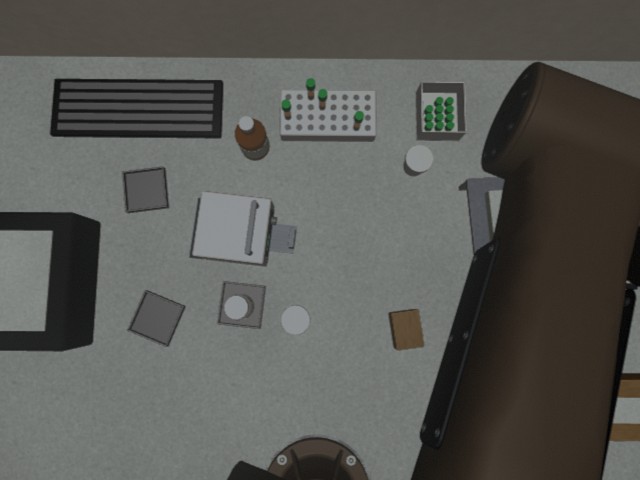

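The heater is level at z 0.100. The tab is 199.5 mm in front of the hinge, against 199 mm when home (pixel (288,238)). The jar is upright in its holder at (237,305) and the other things haven't moved, so I'll hand it in.

```bash
python3 -c "
from plant import *
print(close_job())"
```

```text
the job is handed in; nothing more can be done
None
```

The job is handed in at about 33 s on the robot's clock: the jar stands upright in the holder, the tray is home against the rear stop, the heater is lowered level over it, and the other things look unmoved.

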